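# Load a tube block into the block shaker, clamp it and set the press-to-turn selector

### The arm

A 6-joint arm with a two-finger parallel gripper is mounted at the origin on a cart in front of the work surface, level with it; the furniture and walls round the work are solid. World frame = base frame: x ahead of the robot, y to its left, z up, the work surface at z = 0. Lengths are in m, angles in rad, forces in N, time in s.
With the tool pointing down it reaches from about 0.25 to 0.85 m from the base axis. Payload 12.5 kg.
Tool frame: the origin (TCP) lies between the finger pads; the fingertips stand 19 mm ahead of it and the grasp point (between the pads) is the TCP; z points along the fingers, y is the line along which they close (so a half turn about z gives the same grasp; the last joint's range is limited). The gripper opens to 93 mm and grips with 3 to 60 N. Pads are 15 mm wide; open, the fingers measure 128 mm over their backs; the gripper's body (75 mm by 188 mm) begins 65 mm behind the grasp point.
Start: joints at [1.127, 0.351, 1.652, -0, 1.139, -0.085], TCP at [0.193, 0.515, 0.238] pointing down, gripper open.
Joint ranges: [-2.75, 2.75], [-0.79, 2.1], [0.01, 2.65], [-1.57, 4.71], [0.07, 3.14], [-2.87, 2.87]. Speed limits (rad/s): [2.22, 2.22, 2.79, 3.14, 3.14, 3.14].

### API

Orientations are given as a unit quaternion [x, y, z, w].
In Python, from rig import robot gives the robot as it stands. The module is installed in compiled form; this text tells all that it offers. Calls block until the motion is done:
- robot.move_to(position, orientation): joint-space move of the TCP to a pose.
- robot.line_to(position, orientation=None, speed=0.15, contact_N=None): straight line of the TCP; orientation=None keeps the orientation; speed is the mean speed in m/s. With contact_N (N) it stops when the force on the tool has changed by that much, and returns True; else False.
- robot.move_joints(angles): joint-space move.
- robot.gripper_to(opening, effort=None): finger opening in m; effort is the grip in N (None keeps the last); returns when the fingers have stopped.
- robot.wait(seconds).
- robot.solve_ik(position, orientation): joint angles nearest the present ones, or None.
- robot.state(): the state.
- robot.get_image(name): name is "scene" or "top"; returns a dict with "frame" (384x512x3 uint8, red, green, blue), "depth" (384x512 float32, m along the optical axis (not along the pixel's ray), 0 where there is no reading), "K" (3x3 intrinsics, pixels), "R" (3x3) and "t" (3): a world point X has camera coordinates R X + t. Camera axes: x right, y down, z forward; pixel columns grow to the right and rows downward; lengths in m; the calibration is good to about 2 mm. A picture is of the moment at which its call begins.
A pose or a line that the arm cannot do raises robot.IKError and nothing moves.
- robot.job_done(): hands the job in; it is judged then, once.
Trained networks look in a picture, given as the dict that the camera call returned (one of the last four; its "shot" number tells which), for a name from the list of things; names that differ only in an ending like _2 or _b are one class to them, and where a whole thing is asked for, a point or a joint stands for the part that bears it (a point fixed in the world has none). Each returns a list of dicts, best first, with "score" (0 to 1); they miss things now and then, are a little off and sometimes report something else, mostly with a low value. They report only what shows in the picture. A call takes as long as a camera call. They do not tell look-alikes from the thing itself.
- robot.look_for(picture, label): "centre" ([x, y, z] in m, in world coordinates, good to about 4 mm: the middle of the surface that is visible of it).
The state is a dict: "clock": time; "joint_positions": joint angles; "dq": joint speeds; "joint_efforts": joint torques, N m; "tool_pos": TCP position; "ee_rot": TCP orientation; "ft_force": force on the tool from outside, world axes, zero at the start; "wrist_torque": the same for the moment, N m; "opening": finger opening in m; "finger_force": force on a finger pad.
Only numpy, scipy, OpenCV 4.12 (cv2) and the standard library are available. Lean on these libraries where they do the work, as an engineer would, in place of code of your own. Each camera call takes 0.05 s, during which the arm holds its last target. There are 200 camera calls.

### The job

Set the block shaker going with the blue-capped vials: move the blue-capped tube block, kept upright, from the storage tray into the shaker's well, fully home (in the tray there is room for fingers only at its ends, at the well only along its long sides, so it has to be set down in between and taken again). Then swing the hold-down arm over it until its cross bar snaps under the two hooks of the catch, and only after that press the selector knob down, turn it clockwise from off to the two-dot mark and let it spring up there. Leave the other two blocks in the tray and do not disturb the dropper bottles, the marker and the culture dish.

Things in the scene. Friction and masses are not known exactly. Their poses are not given: they have to be found in the camera images.
- block_blue: rectangular aluminium tube block with six blue screw caps on top (2 rows of 3), 64 mm long (its x) x 42 mm wide (its y) x 46 mm high, the caps stand 6 mm higher (6 mm in from the ends, 4 mm from the long sides); about 0.3 kg. Origin: centre of its underside, z up. The same either way round
- block_yellow: rectangular aluminium tube block with six yellow screw caps on top (2 rows of 3), 64 mm long (its x) x 42 mm wide (its y) x 46 mm high, the caps stand 6 mm higher (6 mm in from the ends, 4 mm from the long sides); about 0.3 kg. Origin: centre of its underside, z up. The same either way round. To be left in the tray
- block_white: rectangular aluminium tube block with six white screw caps on top (2 rows of 3), 64 mm long (its x) x 42 mm wide (its y) x 46 mm high, the caps stand 6 mm higher (6 mm in from the ends, 4 mm from the long sides); about 0.3 kg. Origin: centre of its underside, z up. The same either way round. To be left in the tray
- tray: grey storage tray, fixed, 76 (x) x 147 (y) x 35 mm. Three bays at y = -48, 0, 48 mm, each 45 mm wide between 3 mm walls 35 mm high, floor 5 mm thick; their ends (+x, -x) are open but for lips 11 mm high, so a block can be held there only by its two ends, 64 mm apart. Which block stands in which bay varies. Origin: centre of its underside, z up
- shaker: white block shaker, fixed, 220 (x) x 150 (y) mm, deck 70 mm up, control panel to its -x. Origin: centre of its underside. In its frame: well at x 36, y 0 mm; hinge tower of the hold-down arm at x 76 to 92 mm, 124 mm high, 68 mm wide, 8 mm behind the seated block (no room there for a finger); catch at x -32 mm; selector knob at x -80, y -28 mm
- well (a point): centre of the well's floor, axes as the shaker's. The well is 70 (x) x 48 (y) mm, 14 mm deep, with bevelled edges; a block stands in it with its long side along the shaker's x and its underside on this floor (56 mm above the bench), 32 mm of it above the deck; the deck is clear for 50 mm on both sides (y)
- clamp_hinge (a point): axis of the hold-down arm (along the shaker's y), 116.5 mm above the bench
- clamp_bar (a point): middle of the arm's cross bar: steel, 8 mm thick, 70 mm long, along the shaker's y, 104 mm from the hinge axis. Its middle 30 mm can be pinched (fingers before and behind it); a pressure plate starts 28 mm from it towards the hinge. Moves with the arm; axes: x from bar to hinge, y along the bar
- hold_down (a joint): hold-down arm, rad: 0 = closed, level over the block, bar (then at x -20 mm of the shaker, 116.5 mm up) under the hooks; 1.57 = upright; 2.0 = leaning back, open. Stiff, stays where left. At 0.11 the bar meets the sloped hook noses; 5 to 10 N downwards pushes it past them; below 0.03 it is in its catch. Hooks at y -29 and 29 mm of the shaker, 7 mm wide, tops 135 mm up
- selector_top (a point): middle of the top of the selector's grip bar, on the knob's axis, 112 mm above the bench when up. Black bar 40 mm long, 11 mm thick, 23 mm high, on a round skirt 48 mm across; its x axis runs along the bar to the white pointer
- selector (a joint): angle of the selector, rad, grows clockwise seen from above: 0 = off (red mark; pointer 0.7 rad to the left of the shaker's x), 0.7 = one dot, 1.4 = two dots, 2.1 = three dots. It has a notch at each place, with about 0.085 rad of play either way, and turns only while it is pressed down
- selector_press (a joint): how far the selector is pressed down, m: 0 = up in a notch, 0.009 = fully down; it must be down 0.006 or more to turn. Spring 3 N at the top, 7 N at the bottom. Let go between two places it stays about 0.0055 down
- dropper_dark: brown dropper bottle with a black bulb, 32 mm across, 90 mm high, origin: centre of its underside; to be left alone
- dropper_red: brown dropper bottle with a red bulb, 32 mm across, 90 mm high, origin: centre of its underside; to be left alone
- pen: black and red marker, 102 mm long (its y), 12 mm thick, lying; origin near its middle on its underside; to be left alone
- dish: red culture dish with its lid, 94 mm across, 19 mm high, origin: centre of its underside; to be left alone
Mind the look-alikes: they are no part of the job. What is shaped like the block_blue but purple is not meant.

How it is judged:
By the outcome, as a careful person would: the job done as asked, in the order asked, and still so for the second after the job is handed in, with the robot touching nothing.
It also fails if it takes over 72 s, if anything falls off the work surface, if the arm or the gripper's body presses on something with over 40 N, if the wrist force passes 120 N, or if a joint passes its speed limit or range.

## Working session

There is one attempt and no reset: what is moved stays moved. The work goes in short steps, each a Python script; the robot and the scene stay as the last script left them, time stands still between calls to the robot, and variables do not carry over. Pictures are saved under pics/ and viewed, at most 10 in all, crops included, and the job is handed in when it is done.

```bash
mkdir -p pics
python3 - <<'E'
from rig import robot
import cv2,numpy as np
ims={}
for n in("scene","top"):
    p=robot.get_image(n); ims[n]=p
    cv2.imwrite(f"pics/{n}0.png",p["frame"][:,:,::-1])
    print(n,p["K"].tolist(),p["R"].round(3).tolist(),p["t"].round(3).tolist())
    for l in("block_blue","block_yellow","block_white","tray","shaker","clamp_bar","hold_down","selector_top","selector","dropper_dark","dropper_red","pen","dish"):
        print(l,[(np.round(d["centre"],3).tolist(),round(d["score"],2)) for d in robot.look_for(p,l)[:4]])
s=robot.state();print(s["clock"],s["tool_pos"],s["ee_rot"],s["ft_force"],s["opening"])
E
```

```text
scene [[433.00667617859716, 0.0, 254.09909091080655], [0.0, 433.00667617859716, 188.14407080591977], [0.0, 0.0, 1.0]] [[0.537, -0.844, 0.009], [-0.56, -0.364, -0.744], [0.631, 0.394, -0.668]] [-0.267, 0.352, 1.021]
block_blue [([0.492, -0.304, 0.048], 0.94), ([0.309, -0.399, 0.048], 0.92), ([0.377, -0.263, 0.045], 0.89), ([0.385, -0.154, 0.046], 0.8)]
block_yellow [([0.497, -0.261, 0.054], 0.76)]
block_white [([0.498, -0.208, 0.051], 0.81)]
tray [([0.484, -0.277, 0.011], 0.51)]
shaker [([0.508, 0.139, 0.072], 0.56)]
clamp_bar [([0.617, 0.146, 0.168], 0.54)]
hold_down [([0.619, 0.146, 0.169], 0.56), ([0.648, -0.267, 0.009], 0.3)]
selector_top [([0.435, 0.136, 0.088], 0.45)]
selector [([0.433, 0.137, 0.092], 0.74)]
dropper_dark [([0.638, -0.091, 0.044], 0.54), ([0.674, -0.161, 0.043], 0.28)]
dropper_red [([0.677, -0.161, 0.04], 0.55)]
pen [([0.647, -0.267, 0.01], 0.44)]
dish [([0.409, 0.362, 0.018], 0.91)]
top [[372.1330597697251, 0.0, 255.18726103882275], [0.0, 372.1330597697251, 195.36925122405108], [0.0, 0.0, 1.0]] [[0.029, -1.0, 0.004], [-0.982, -0.029, -0.188], [0.188, 0.002, -0.9
[... 249 characters left out ...]
61)]
tray [([0.523, 0.157, 0.072], 0.74)]
shaker [([0.526, 0.158, 0.071], 0.68), ([0.438, 0.141, 0.087], 0.41)]
clamp_bar [([0.617, 0.15, 0.169], 0.81), ([0.484, -0.23, 0.014], 0.51)]
hold_down [([0.511, -0.252, 0.05], 0.73), ([0.623, 0.147, 0.171], 0.64)]
selector_top [([0.513, -0.3, 0.048], 0.34), ([0.417, 0.365, 0.016], 0.21)]
selector [([0.438, 0.141, 0.09], 0.61)]
dropper_dark [([0.643, -0.084, 0.048], 0.66)]
dropper_red [([0.674, -0.154, 0.042], 0.43)]
pen []
dish [([0.413, 0.365, 0.017], 0.7), ([0.673, -0.156, 0.046], 0.18)]
1.4 [0.19311004 0.51496278 0.23762776] [ 1.78427839e-01  9.83953000e-01 -4.92495898e-06  3.08170245e-06] [ 0.05670796 -0.20910369  0.14855412] 0.09273247775608245
```

View pics/scene0.png

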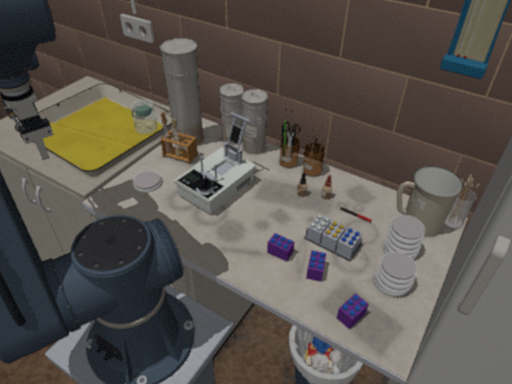

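View pics/top0.png

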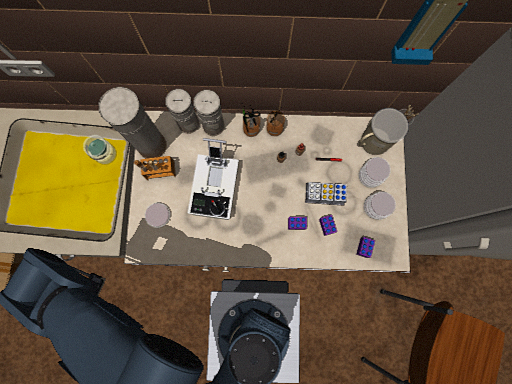

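Scene picture: the tray stands at about (333,236), with white, yellow and blue caps; blue is at the right end, about (347,243). The shaker is at (215,180) and its arm leans back at (237,135).

Things that could be taken for block_blue:
- **Tray blue block:** scene (347,243), top (341,192). Its body is grey aluminium, so this is the one I choose.
- **Purple look-alikes:** scene (281,246), (316,265) and (352,310); top (298,222), (328,224) and (367,246).

I'll check the choice in a close crop and fit the poses from depth.

```bash
cat > h.py <<'E'
import numpy as np,cv2
from scipy.optimize import minimize
from rig import robot
def cloud(p):
    d=p["depth"];v,u=np.nonzero(d>0);z=d[v,u];K=p["K"]
    c=np.stack([(u-K[0,2])/K[0,0]*z,(v-K[1,2])/K[1,1]*z,z],1)
    return (c-p["t"])@p["R"], p["frame"][v,u].astype(int), np.stack([u,v],1)
def sd(P,q,L,W):   # signed distance to rectangle (neg inside)
    c,s=np.cos(q[2]),np.sin(q[2]);d=P[:,:2]-q[:2]
    a=np.abs(np.stack([d@[c,s],d@[-s,c]],1))-[L/2,W/2]
    return np.where((a>0).any(1),np.linalg.norm(np.maximum(a,0),axis=1),a.max(1))
def fit(inn,out,L,W,q0):
    f=lambda q:np.minimum(np.maximum(sd(inn,q,L,W),0),.01).sum()+np.minimum(np.maximum(-sd(out,q,L,W),0),.01).sum()
    best=min((minimize(f,np.add(q0,[0,0,a]),method="Nelder-Mead",options=dict(initial_simplex=np.add(q0,[0,0,a])+np.array([[0,0,0],[.01,0,0],[0,.01,0],[0,0,.1]]),xatol=1e-5,fatol=1e-6)) for a in(-.3,-.15,0,.15,.3)),key=lambda r:r.fun)
    return best.x,best.fun
E
python3 - <<'E'
from h import *
rows=[]
for n in("scene","top"):
    p=robot.get_image(n);P,C,U=cloud(p)
    near=lambda c,r:np.hypot(P[:,0]-c[0],P[:,1]-c[1])<r
    b=near((.5,0),.4)&(abs(P[:,2])<.02)&near((.5,-.05),.3);print(n,"bench z",np.median(P[b,2]))
    m=near((.52,.155),.17)
    dk=m&(abs(P[:,2]-.07)<.008);print("deck z",np.median(P[dk,2]))
    q,f=fit(P[m&(P[:,2]>.025)&(P[:,2]<.085)],P[m&(P[:,2]<.01)],.22,.15,[.52,.155,0]);print("shaker",q.round(4),f)
    m=near((.51,-.252),.12)
    q,f=fit(P[m&(P[:,2]>.012)&(P[:,2]<.065)],P[m&(P[:,2]<.005)],.076,.147,[.515,-.252,0]);print("tray",q.round(4),f)
    t=near((.513,-.30),.03);print("blue z pct",np.percentile(P[t,2],[50,80,90,97]).round(4))
    # arm high points
    a=near((.63,.15),.1)&(P[:,2]>.13)&(P[:,2]<.3);print("arm pts",a.sum(),P[a].min(0).round(3),P[a].max(0).round(3))
    # obstacles behind
    o=near((.78,.17),.13)&(P[:,2]>.1)&(P[:,0]>.68);print("behind: minx",np.percentile(P[o,0],2).round(3),"maxz",np.percentile(P[o,2],98).round(3))
    for nm,c,r in(("tray",(.5,-.25,.04),.10),("shk",(.53,.15,.09),.14)):
        x=p["R"]@c+p["t"];uv=(p["K"]@x)[:2]/x[2];h=int(p["K"][0,0]*r/x[2])
        u,v=uv.astype(int);crop=p["frame"][max(v-h,0):v+h,u-h:u+h,::-1]
        rows.append(cv2.resize(crop,(380,290) if 0 else (290,290),interpolation=cv2.INTER_CUBIC))
cv2.imwrite("pics/crop1.png",np.vstack([np.hstack(rows[:2]),np.hstack(rows[2:])]))
E
```

```text
scene bench z -0.0009260437890311838
deck z 0.069432020747307
shaker [ 0.5237  0.1616 -0.0976] 2.4533136774449664
tray [ 0.5232 -0.2546 -0.0303] 6.9733216329758285
blue z pct [0.0382 0.0527 0.0557 0.0584]
arm pts 297 [0.604 0.107 0.13 ] [0.649 0.182 0.219]
behind: minx 0.739 maxz 0.504
top bench z -0.0008426639224488382
deck z 0.06980791370206232
shaker [ 0.5222  0.1612 -0.1129] 0.2712487873410412
tray [ 0.5212 -0.2543 -0.0335] 1.429823287517539
blue z pct [0.0517 0.0555 0.0584 0.0604]
arm pts 218 [0.603 0.108 0.132] [0.649 0.184 0.222]
behind: minx 0.741 maxz 0.614
```

View pics/crop1.png

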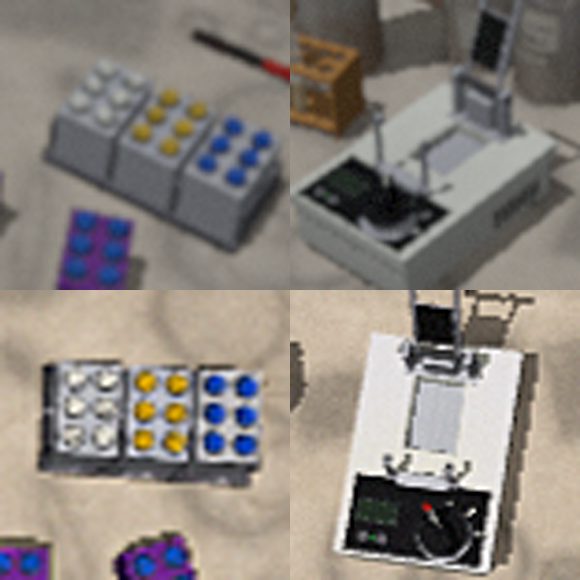

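The chosen block shows grey aluminium under blue caps, at the right (-y) bay of the tray. The purple bodies are outside the tray. The knob's pointer is at the red mark. Next I'll refine the well, knob, clamp bar and blue caps, and check reach.

Run:
```python
from h import *
from scipy.optimize import least_squares
for n in("scene","top"):
    ps=[robot.get_image(n) for _ in range(4)];p=ps[-1]
    p["depth"]=np.median([q["depth"] for q in ps],0);P,C,U=cloud(p)
    q0=np.array([.5225,.1613,-.108])
    near=lambda c,r:np.hypot(P[:,0]-c[0],P[:,1]-c[1])<r
    m=near(q0,.17)
    q,f=fit(P[m&(P[:,2]>.02)&(P[:,2]<.085)],P[m&(P[:,2]<.012)],.22,.15,q0);print(n,"shaker",q.round(4),f)
    def fr(q,P):
        c,s=np.cos(q[2]),np.sin(q[2]);d=P[:,:2]-q[:2];return np.c_[d@[c,s],d@[-s,c],P[:,2]]
    S=fr(q,P)
    w=(abs(S[:,0]-.036)<.045)&(abs(S[:,1])<.035)&(S[:,2]<.08)
    fl=w&(S[:,2]<.061);dk=w&(S[:,2]>.0655)
    print(" floor z",np.median(S[fl,2]).round(4),fl.sum()," floor span",np.percentile(S[fl,:2],[2,98],axis=0).round(4).tolist())
    wq,wf=fit(S[fl],S[dk],.066,.044,[.036,0,0]);print(" well in shaker frame",wq.round(4),wf)
    k=(abs(S[:,0]+.08)<.04)&(abs(S[:,1]+.028)<.04)&(S[:,2]>.1025)&(S[:,2]<.125)
    if k.sum()>3:
        X=S[k,:2]-S[k,:2].mean(0);e=np.linalg.svd(X)[2][0];print(" knob",k.sum(),S[k].mean(0).round(4),"z",np.percentile(S[k,2],[50,90]).round(4),"ang",np.arctan2(e[1],e[0]).round(3),"ext",np.ptp(X@e).round(4))
    a=(S[:,0]>.06)&(S[:,0]<.16)&(abs(S[:,1])<.045)&(S[:,2]>.135)&(S[:,2]<.25)
    top=a&(S[:,2]>S[a,2].max()-.012)
    print(" arm top",top.sum(),S[top].mean(0).round(4),S[top].min(0).round(4),S[top].max(0).round(4))
    A=S[a];l=np.polyfit(A[:,2],A[:,0],1);print(" arm lean",np.arctan(l[0]).round(3)+1.571, "x at z .1165",np.polyval(l,.1165).round(4))
    t=near((.52,-.30),.045)&(P[:,2]>.045)&(C[:,2]>C[:,0]+50);T=P[t]
    print(" blue caps",t.sum(),((T.min(0)+T.max(0))/2).round(4),T.mean(0).round(4),"z",np.percentile(T[:,2],[50,90]).round(4))
    tr=near((.52,-.254),.12)
    q,f=fit(P[tr&(P[:,2]>.012)&(P[:,2]<.065)],P[tr&(P[:,2]<.006)],.076,.147,[.522,-.254,-.03]);print(" tray",q.round(4),f)
print(robot.state()["clock"])
```

```text
scene shaker [ 0.5236  0.1617 -0.1016] 2.8532178476574446
 floor z 0.0563 158  floor span [[0.0119, -0.0166], [0.0712, 0.0219]]
 well in shaker frame [ 0.0377 -0.0002 -0.0053] 0.016105526499660624
 knob 44 [-0.0848 -0.0331  0.1093] z [0.1107 0.1118] ang -2.502 ext 0.0373
 arm top 62 [ 0.1192 -0.0053  0.2133] [ 0.1158 -0.0416  0.2054] [0.125  0.0337 0.2172]
 arm lean 1.9909999999999999 x at z .1165 0.0755
 blue caps 73 [ 0.5151 -0.3014  0.0542] [ 0.5145 -0.3022  0.0561] z [0.0564 0.0581]
 tray [ 0.5238 -0.2546 -0.0293] 6.104613793087994
top shaker [ 0.5221  0.1614 -0.1118] 0.4912394393822328
 floor z 0.0568 238  floor span [[0.0033, -0.0229], [0.0698, 0.0224]]
 well in shaker frame [ 0.0367 -0.0003  0.0191] 0.020455806887634008
 knob 37 [-0.082  -0.03    0.1108] z [0.111  0.1133] ang -2.475 ext 0.0384
 arm top 60 [ 0.1201 -0.0005  0.2151] [ 0.1162 -0.0396  0.2078] [0.1245 0.0361 0.2187]
 arm lean 2.008 x at z .1165 0.0736
 blue caps 69 [ 0.5151 -0.3009  0.0547] [ 0.5156 -0.3007  0.0557] z [0.0564 0.0582]
 tray [ 0.5218 -0.2542 -0.0235] 1.0004467075855017
1.9
```

Two views agree: deck 69.6 mm, well floor 56.5 mm, knob top 111 to 113 mm, caps 57 mm, arm at 2.0 rad, all matching the text. First I'll pick up the block by its ends and set it down.

```bash
cat >> h.py <<'E'
SH=np.array([.5225,.1614]);YAW=-.108
def sh(x,y):
    c,s=np.cos(YAW),np.sin(YAW);return SH+[c*x-s*y,s*x+c*y]
def Q(th): # tool down, fingers close along th
    a=(th+np.pi/2)/2
    return [np.cos(a-np.pi/2),np.sin(a-np.pi/2),0.,0.]
def say(t=""):
    s=robot.state();print(t,round(s["clock"],2),s["tool_pos"].round(4),"F",s["ft_force"].round(1),"T",s["wrist_torque"].round(2),"open",round(s["opening"],4),"ff",np.round(s["finger_force"],1))
B=np.array([.46,-.02])  # set-down place
E
python3 - <<'E'
from h import *
from scipy.spatial.transform import Rotation as Ro
print("check y axis",Ro.from_quat(Q(.6)).as_matrix()[:,1].round(3),np.cos(.6),np.sin(.6))
tr=-.028;g=[.5195,-.302]
for nm,pos,th in(("g",[*g,.04],tr),("b",[*B,.04],YAW),("b2",[*B,.037],YAW+np.pi/2),("w",[*sh(.036,0),.093],YAW+np.pi/2),("bar",[*sh(.127,0),.22],YAW),("k0",[*sh(-.08,-.028),.1],YAW+.7+np.pi/2),("k1",[*sh(-.08,-.028),.1],YAW-.7+np.pi/2)):
    j=robot.solve_ik(pos,Q(th));print(nm,np.round(pos,3),None if j is None else np.round(j,2))
robot.move_to([.27,.33,.36],Q(1.0))
robot.move_to([.40,-.12,.34],Q(tr))
robot.gripper_to(.092)
robot.move_to([*g,.14],Q(tr));say("above")
print(robot.line_to([*g,.040],speed=.1,contact_N=6));say("down")
robot.gripper_to(.05,25);say("gripped")
E
```

```text
check y axis [-0.825 -0.565  0.   ] 0.8253356149096783 0.5646424733950354
g [ 0.52  -0.302  0.04 ] [-0.6   0.7   1.64 -0.    0.8   2.57]
b [ 0.46 -0.02  0.04] None
b2 [ 0.46  -0.02   0.037] [-0.14  0.53  2.02 -0.    0.6   1.53]
w [0.558 0.158 0.093] [ 0.19  0.59  1.68 -0.    0.87  1.87]
bar [0.649 0.148 0.22 ] None
k0 [0.44  0.142 0.1  ] [ 0.21  0.4   1.99 -0.    0.75  1.19]
k1 [0.44  0.142 0.1  ] [ 0.21  0.4   1.99 -0.    0.75  2.59]Traceback (most recent call last):
  File "<stdin>", line 7, in <module>
rig.IKError: the arm cannot take that pose within its joint ranges
```

```bash
sed -i 's/np.cos(a-np.pi\/2),np.sin(a-np.pi\/2)/np.cos(a),np.sin(a)/' h.py
python3 - <<'E'
from h import *
tr=-.028;g=[.5195,-.302]
for nm,pos,th in(("g",[*g,.04],tr),("b",[*B,.04],YAW),("b2",[*B,.037],YAW+np.pi/2),("w",[*sh(.036,0),.093],YAW+np.pi/2),("bar",[*sh(.127,0),.22],YAW),("k0",[*sh(-.08,-.028),.1],YAW+.7+np.pi/2),("k1",[*sh(-.08,-.028),.1],YAW-.7+np.pi/2)):
    j=robot.solve_ik(pos,Q(th));print(nm,np.round(pos,3),None if j is None else np.round(j,2))
robot.move_to([.27,.33,.36],Q(1.0))
robot.move_to([.40,-.12,.34],Q(tr))
robot.gripper_to(.092)
robot.move_to([*g,.14],Q(tr));say("above")
print(robot.line_to([*g,.040],speed=.1,contact_N=6));say("down")
robot.gripper_to(.05,25);say("gripped")
E
```

```text
g [ 0.52  -0.302  0.04 ] [-0.6   0.7   1.64 -0.    0.8  -0.58]
b [ 0.46 -0.02  0.04] [-0.14  0.52  2.02 -0.    0.61 -0.04]
b2 [ 0.46  -0.02   0.037] [-0.14  0.53  2.02 -0.    0.6  -1.61]
w [0.558 0.158 0.093] [ 0.19  0.59  1.68 -0.    0.87 -1.27]
bar [0.649 0.148 0.22 ] [ 0.15  0.58  1.34 -0.    1.22  0.26]
k0 [0.44  0.142 0.1  ] [ 0.21  0.4   1.99 -0.    0.75 -1.95]
k1 [0.44  0.142 0.1  ] [ 0.21  0.4   1.99 -0.    0.75 -0.55]
above 5.91 [ 0.5198 -0.3017  0.1411] F [0.9 0.8 1.5] T [-0.03  0.1  -0.  ] open 0.0924 ff 0.0
False
down 7.06 [ 0.5198 -0.3022  0.0406] F [-0.6  0.   0.1] T [-0.06  0.05  0.02] open 0.0922 ff 0.0
gripped 7.62 [ 0.5182 -0.3018  0.0401] F [-8.6  0.5  6.3] T [-0.1   1.6  -0.04] open 0.0641 ff 25.0
```

Run:
```python
from h import *
p=robot.state()["tool_pos"]
robot.line_to([*p[:2],.13],speed=.12);say("lifted")
robot.move_to([*B,.13],Q(YAW));robot.wait(.2);say("over B")
print(robot.line_to([*B,.031],speed=.05,contact_N=3));say("down")
robot.gripper_to(.090);say("open")
robot.line_to([*B,.14],speed=.2)
robot.move_to([.40,-.25,.3],Q(YAW+1.57))
im=robot.get_image("scene");P,C,U=cloud(im)
im2=robot.get_image("top");P2,_,_=cloud(im2)
for X in(P,P2):
    m=np.hypot(*(X[:,:2]-B).T)<.07
    q,f=fit(X[m&(X[:,2]>.012)&(X[:,2]<.07)],X[m&(X[:,2]<.005)],.064,.042,[*B,YAW]);t=m&(X[:,2]>.03)
    print("block",q.round(4),f,"z",np.percentile(X[t,2],[50,95]).round(4))
cv2.imwrite("pics/set.png",cv2.resize(im["frame"][100:300,150:416,::-1],None,fx=2.5,fy=2.5));say()
```

```text
lifted 8.53 [ 0.5179 -0.3016  0.1292] F [-0.1  0.2 -3. ] T [-0.1   0.1  -0.01] open 0.064 ff 25.0
over B 9.83 [ 0.4603 -0.0208  0.1299] F [-0.8 -0.3 -3.9] T [-0.02  0.09 -0.04] open 0.0639 ff 25.0
True
down 11.56 [ 0.4601 -0.02    0.0348] F [-0.3  0.1  3.8] T [-0.05  0.09 -0.  ] open 0.0639 ff 25.0
open 12.2 [ 0.4593 -0.0199  0.0343] F [-0.4  0.5 -0.6] T [-0.03  0.04  0.  ] open 0.0899 ff 0.0
block [ 0.4607 -0.0208 -0.1106] 1.0300705451033398 z [0.0455 0.0531]
block [ 0.4594 -0.0197 -0.1213] 0.0028858151412292296 z [0.0469 0.0546]
 14.78 [ 0.4001 -0.2497  0.2996] F [-0.2  0.2  0.3] T [0.03 0.01 0.02] open 0.09 ff 0.0
```

View pics/set.png

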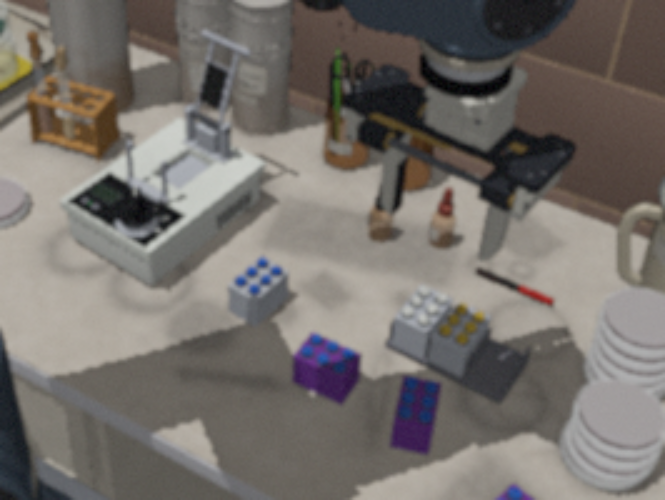

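The set-down place shows the blue block upright at (259,288). White and yellow are still in the tray, and the T-shaped clamp arm leans back at (222,45). The known set-down pose also calibrates the cameras to about 1 mm. Next I'll regrip across the width and insert.

```bash
sed -i 's/^SH=.*/SH=np.array([.5228,.1617]);YAW=-.106/' h.py
python3 - <<'E'
from h import *
th=-.108+np.pi/2
robot.gripper_to(.075)
robot.move_to([*B,.13],Q(th))
robot.line_to([*B,.037],speed=.12);say("at")
robot.gripper_to(.03,30);say("gripped")
robot.line_to([*B,.16],speed=.2)
W=sh(.036,0);robot.move_to([*W,.16],Q(YAW+np.pi/2));robot.wait(.2);say("over well")
robot.line_to([*W,.112],speed=.12)
c=robot.line_to([*W,.0905],speed=.03,contact_N=5);print(c);say("down")
E
```

```text
at 17.33 [ 0.4604 -0.0202  0.0376] F [-0.5  0.   0.4] T [ 0.06 -0.    0.07] open 0.0751 ff 0.0
gripped 17.96 [ 0.4601 -0.0199  0.0372] F [-0.2  3.2  4.1] T [ 0.48  0.09 -0.07] open 0.0418 ff 30.0
over well 19.75 [0.5585 0.1568 0.16  ] F [ 0.3 -0.7 -3.6] T [ 0.01 -0.01  0.02] open 0.0414 ff 30.0
True
down 20.91 [0.5584 0.1578 0.093 ] F [0.1 0.1 4.6] T [-0.05  0.04  0.02] open 0.0417 ff 30.0
```

Seated: the underside is at about 56 mm with no side load. I'll release, retreat, check the seat, and measure the bar and the free space behind it.

Run:
```python
from h import *
robot.gripper_to(.075);say("open")
p=robot.state()["tool_pos"];robot.line_to([*p[:2],.16],speed=.2)
robot.move_to([.36,.0,.30],Q(YAW))
for n in("scene","top"):
    im=robot.get_image(n);P,C,U=cloud(im)
    c,s=np.cos(YAW),np.sin(YAW);d=P[:,:2]-SH;S=np.c_[d@[c,s],d@[-s,c],P[:,2]]
    m=(abs(S[:,0]-.036)<.036)&(abs(S[:,1])<.03)&(S[:,2]>.085);print(n,"block",((S[m].min(0)+S[m].max(0))/2).round(4),"z",np.percentile(S[m,2],[30,50,95]).round(4))
    a=(S[:,0]>.06)&(S[:,0]<.15)&(abs(S[:,1])<.045)&(S[:,2]>.2)&(S[:,2]<.25)
    for lo,hi in((.2,.205),(.205,.21),(.21,.215),(.215,.225)):
        t=a&(S[:,2]>=lo)&(S[:,2]<hi)
        if t.sum():print("  z",lo,t.sum(),"x",np.percentile(S[t,0],[5,50,95]).round(4),"y",np.ptp(S[t,1]).round(3))
    o=(S[:,0]>.14)&(S[:,0]<.26)&(abs(S[:,1])<.06)&(S[:,2]>.12)
    print("  behind",o.sum(),S[o].min(0).round(3) if o.any() else"", S[o].max(0).round(3) if o.any() else "")
    if n=="scene":cv2.imwrite("pics/well.png",cv2.resize(im["frame"][100:230,150:300,::-1],None,fx=4,fy=4,interpolation=cv2.INTER_CUBIC))
say()
```

```text
open 21.64 [0.5578 0.1577 0.0925] F [ 0.5  0.9 -0.7] T [ 0.01 -0.02  0.01] open 0.0752 ff 0.0
scene block [ 0.0358 -0.0037  0.0981] z [0.0989 0.101  0.1081]
  behind 279 [ 0.208 -0.001  0.12 ] [0.26  0.06  0.222]
top block [ 0.035  -0.0024  0.0995] z [0.1005 0.1025 0.1094]
  z 0.2 6 x [0.1115 0.1137 0.1173] y 0.044
  z 0.205 4 x [0.1135 0.1163 0.1245] y 0.04
  z 0.21 29 x [0.1164 0.1192 0.1241] y 0.076
  z 0.215 27 x [0.1165 0.1195 0.1222] y 0.069
  behind 425 [0.206 0.002 0.12 ] [0.26  0.06  0.224]
 23.38 [3.604e-01 2.000e-04 2.994e-01] F [ 0.2 -0.3  0.1] T [-0.08  0.06 -0.02] open 0.075 ff 0.0
```

View pics/well.png

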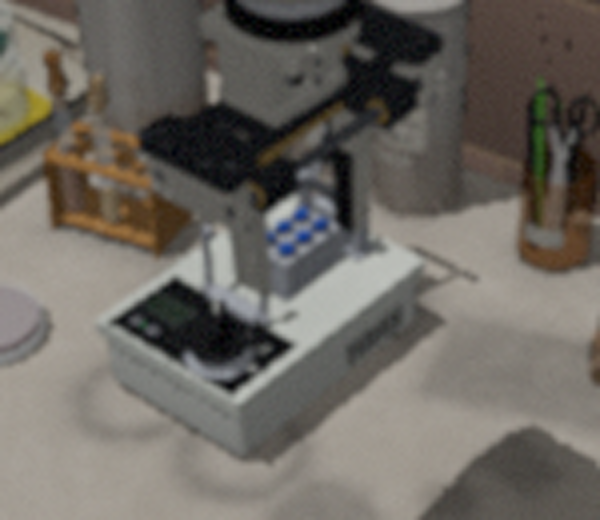

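The picture shows the block upright in the well at (305,245), with cap tops at 108 mm, so it is fully home. The can behind tops out at 0.224 m, below the gripper body's level. Next I'll swing the arm: push from behind with the bar caged, then press from above.

```bash
cat >> h.py <<'E'
def bar(phi,dx=0,dz=0):
    return [*sh(.084-.104*np.cos(phi)+dx,0),.1165+.104*np.sin(phi)+dz]
E
python3 - <<'E'
from h import *
robot.gripper_to(.034,20)
a=[*sh(.119,0),.32];robot.move_to(a,Q(YAW));
c=robot.line_to([*a[:2],.222],speed=.12,contact_N=5);print(c);say("caged")
if not c:
    for phi in np.linspace(1.85,.75,9):
        robot.line_to(bar(phi,-.013,.008),speed=.09)
        F=robot.state()["ft_force"]
        if np.linalg.norm(F)>45:print("big",F,phi);break
    say("pushed")
    p=robot.state()["tool_pos"];
    im=robot.get_image("scene");cv2.imwrite("pics/push.png",cv2.resize(im["frame"][90:220,150:300,::-1],None,fx=4,fy=4,interpolation=cv2.INTER_CUBIC))
E
```

```text
False
caged 26.39 [0.6415 0.1491 0.2229] F [ 0.1  0.9 -0.2] T [-0.03  0.02  0.04] open 0.0339 ff 0.0
pushed 29.23 [0.5178 0.1622 0.1955] F [ 0.7  0.1 -0.2] T [-0.01  0.08 -0.01] open 0.0341 ff 0.0
```

View pics/push.png

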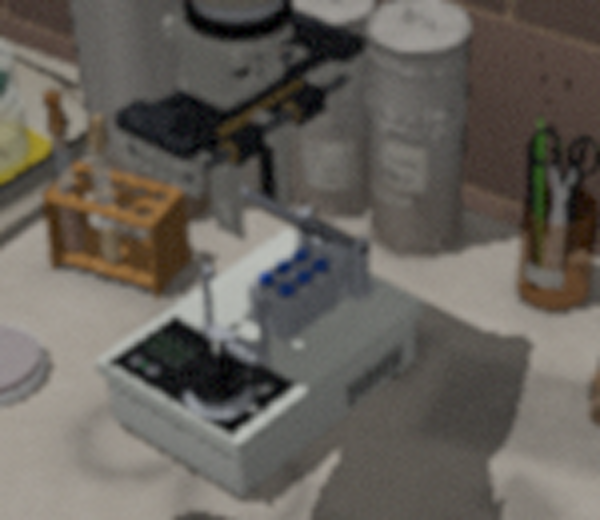

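The arm now follows, with its bar near (265,200), about two thirds of the way over. Next I'll lift, close the fingers and press from above along the arc.

Run:
```python
from h import *
p=robot.state()["tool_pos"];robot.line_to([*p[:2],.245],speed=.2)
robot.gripper_to(0.0,20)
robot.line_to(bar(.85,-.004,.03),speed=.2)
for phi in np.linspace(.75,.14,6):
    robot.line_to(bar(phi,-.002,.023),speed=.07)
    print(round(phi,2),robot.state()["ft_force"].round(1))
say("at hooks")
q=bar(0,0,.023);
c=robot.line_to([*q[:2],.1375],speed=.03,contact_N=25);print(c);say("pressed")
robot.wait(.2);say()
```

```text
0.75 [-0.3 -0.1  1.1]
0.63 [ 0.5 -0.4 -0.1]
0.51 [-0.3  0.5  0.2]
0.38 [ 0.4 -0.5  1.2]
0.26 [ 0.3  0.2 -0.3]
0.14 [0.4 0.6 0.2]
at hooks 32.71 [0.5016 0.1639 0.1536] F [0.4 0.6 0.2] T [-0.11  0.1   0.05] open 0.0001 ff 0.0
True
pressed 33.25 [0.5029 0.1639 0.1392] F [-4.6 -2.5 14.3] T [-0.21  0.93  0.04] open 0.0003 ff 6.9
 33.45 [0.5029 0.1639 0.1392] F [-4.7 -1.5 12.5] T [-0.28  0.92 -0.05] open 0.0003 ff 6.9
```

Run:
```python
from h import *
p=robot.state()["tool_pos"];robot.line_to([*p[:2],.24],speed=.25)
robot.move_to([.34,.0,.33],Q(YAW+.7+np.pi/2));rows=[]
for n in("scene","top"):
    im=robot.get_image(n);P,C,U=cloud(im)
    c,s=np.cos(YAW),np.sin(YAW);d=P[:,:2]-SH;S=np.c_[d@[c,s],d@[-s,c],P[:,2]]
    m=(abs(S[:,0]+.02)<.012)&(abs(S[:,1])<.022)&(S[:,2]>.09);print(n,"bar x",S[m,0].mean().round(4) if m.any() else None,"z",np.percentile(S[m,2],[50,90]).round(4) if m.any() else "")
    m=(abs(S[:,0]-.04)<.05)&(abs(S[:,1])<.02)&(S[:,2]>.105);l=np.polyfit(S[m,0],S[m,2],1);print(" arm slope",l.round(4))
    k=(abs(S[:,0]+.08)<.035)&(abs(S[:,1]+.028)<.035)&(S[:,2]>.103)&(S[:,2]<.125)
    if k.any():
        X=S[k,:2]-S[k,:2].mean(0);e=np.linalg.svd(X)[2][0];pr=X@e;mid=S[k,:2].mean(0)+e*(pr.max()+pr.min())/2
        print(" knob",k.sum(),S[k].mean(0).round(4),mid.round(4),"z",np.percentile(S[k,2],[50,90]).round(4),"ang",np.arctan2(e[1],e[0]).round(3))
    x=im["R"]@[.50,.16,.1]+im["t"];u,v=((im["K"]@x)[:2]/x[2]).astype(int);rows.append(cv2.resize(im["frame"][v-45:v+45,u-40:u+40,::-1],(400,450),interpolation=cv2.INTER_CUBIC))
cv2.imwrite("pics/closed.png",np.hstack(rows));say()
```

```text
scene bar x -0.0213 z [0.118  0.1207]
 arm slope [0.0078 0.1143]
 knob 42 [-0.0832 -0.0332  0.1098] [-0.0813 -0.0317] z [0.1102 0.1131] ang -2.482
top bar x -0.0206 z [0.1192 0.1229]
 arm slope [0.0256 0.1141]
 knob 37 [-0.0828 -0.0299  0.1107] [-0.0825 -0.0297] z [0.1106 0.1143] ang -2.479
 36.36 [3.401e-01 1.000e-04 3.299e-01] F [-0.8 -1.4 -0.5] T [ 0.1   0.05 -0.01] open 0.0004 ff 0.0
```

View pics/closed.png

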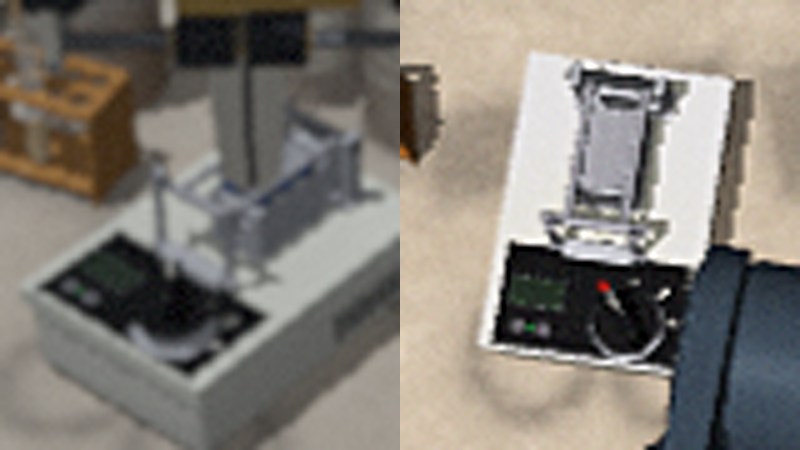

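The closed picture shows the arm level over the block. The bar lies under the hooks, with its top at about 120.7 mm (120.5 expected), so it has latched. The pointer is still at the red mark, top view (605,287). Next is the knob.

Run:
```python
from h import *
K=sh(-.080,-.0285);th0=YAW+.7+np.pi/2
robot.gripper_to(.034,12)
robot.move_to([*K,.19],Q(th0))
c=robot.line_to([*K,.1105],speed=.1,contact_N=5);print(c);say("at")
robot.gripper_to(.004,12);say("light")
robot.gripper_to(.004,35);say("grip")
p=robot.state()["tool_pos"];
c=robot.line_to([*K,.0995],speed=.04,contact_N=22);print(c);say("pressed")
```

```text
False
at 38.93 [0.4406 0.1418 0.1111] F [ 0.6 -0.6  0.5] T [ 0.12 -0.   -0.05] open 0.0342 ff 0.0
light 39.45 [0.4394 0.1428 0.1105] F [-4.4 11.   1.3] T [ 2.05  0.94 -0.02] open 0.0111 ff 12.0
grip 39.67 [0.4393 0.1428 0.1105] F [-5.5 11.1  2.9] T [ 2.04  1.01 -0.09] open 0.0109 ff 35.0
True
pressed 39.98 [0.4394 0.1432 0.1011] F [-3.4  2.6 10.8] T [ 0.51  0.64 -0.02] open 0.0106 ff 35.0
```

Run:
```python
from h import *
th0=YAW+.7+np.pi/2
K=sh(-.080,-.0285)+.002*np.array([np.cos(th0),np.sin(th0)])
robot.line_to([*K,.1000],speed=.05);say("held")
for a in(.35,.7,1.05,1.4):
    robot.move_to([*K,.1000],Q(th0-a));say(a)
robot.wait(.1);say()
```

```text
held 40.23 [0.4394 0.1434 0.1011] F [-4.5 -2.1 17.6] T [-0.57  0.81 -0.01] open 0.011 ff 35.0
0.35 40.66 [0.4394 0.1433 0.1011] F [-4.4 -4.  16.6] T [-0.71  0.83  0.  ] open 0.0109 ff 35.0
0.7 41.08 [0.4394 0.1432 0.1011] F [-3.8 -5.4 15.8] T [-0.94  0.85 -0.  ] open 0.0105 ff 35.0
1.05 41.51 [0.4394 0.1431 0.1011] F [-5.  -5.7 17.7] T [-1.23  0.86 -0.01] open 0.0107 ff 35.0
1.4 41.93 [0.4393 0.1429 0.1011] F [-4.3 -6.8 17.7] T [-1.38  0.93 -0.05] open 0.0108 ff 35.0
 42.03 [0.4393 0.143  0.1011] F [-5.  -7.8 17.3] T [-1.42  1.02 -0.  ] open 0.0104 ff 35.0
```

Run:
```python
from h import *
th=YAW-.7+np.pi/2;p=robot.state()["tool_pos"]
robot.line_to([p[0],p[1],.1105],speed=.05);say("up")
robot.gripper_to(.034,20);say("open")
robot.line_to([p[0],p[1],.2],speed=.15)
robot.move_to([.33,-.12,.33],Q(th));robot.wait(.2);rows=[]
for n in("scene","top"):
    im=robot.get_image(n);P,C,U=cloud(im)
    c,s=np.cos(YAW),np.sin(YAW);d=P[:,:2]-SH;S=np.c_[d@[c,s],d@[-s,c],P[:,2]]
    k=(abs(S[:,0]+.08)<.03)&(abs(S[:,1]+.028)<.03)&(S[:,2]>.1)&(S[:,2]<.125)
    X=S[k,:2]-S[k,:2].mean(0);e=np.linalg.svd(X)[2][0];print(n," knob",k.sum(),S[k].mean(0).round(4),"z",np.percentile(S[k,2],[50,90]).round(4),"ang",np.arctan2(e[1],e[0]).round(3))
    m=(abs(S[:,0]+.02)<.012)&(abs(S[:,1])<.022)&(S[:,2]>.09);print("bar z",np.percentile(S[m,2],[50,90]).round(4))
    x=im["R"]@[.50,.16,.1]+im["t"];u,v=((im["K"]@x)[:2]/x[2]).astype(int);rows.append(cv2.resize(im["frame"][v-45:v+45,u-40:u+40,::-1],(400,450),interpolation=cv2.INTER_CUBIC))
    if n=="scene": rows.append(cv2.resize(im["frame"][130:330,200:400,::-1],(400,450))) 
cv2.imwrite("pics/final.png",cv2.resize(np.hstack(rows),(800,300)));say()
```

```text
up 42.39 [0.4391 0.1428 0.1104] F [ 0.4 -1.9 -2. ] T [-0.47 -0.    0.02] open 0.0106 ff 35.0
open 43.0 [0.4393 0.143  0.1105] F [0.6 0.9 0.3] T [-0.04 -0.   -0.  ] open 0.0342 ff 0.0
scene  knob 63 [-0.0825 -0.0324  0.1077] z [0.1089 0.1122] ang 2.402
bar z [0.118  0.1202]
top  knob 39 [-0.0827 -0.0302  0.1105] z [0.111 0.114] ang 2.423
bar z [0.1193 0.1222]
 45.24 [ 0.3302 -0.1197  0.3297] F [ 0.  -0.1  0.2] T [-0.02  0.01  0.01] open 0.0342 ff 0.0
```

View pics/final.png

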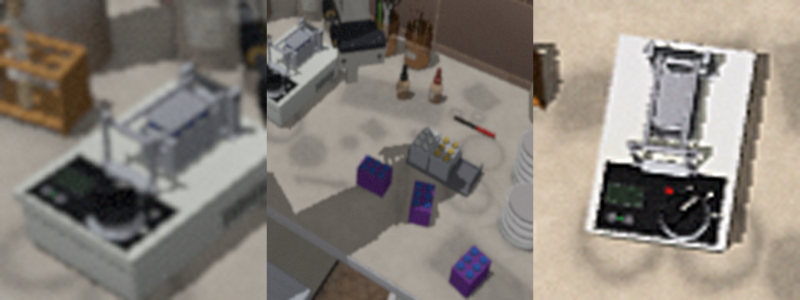

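The final picture shows the knob's pointer at top view (692,197), pointing up and right. It has turned 1.39 rad from off and stands up again at about 112 mm. The arm is latched, the bar top is at about 120.5 mm, and the other two blocks, the bottles and the marker are in place. I'm handing in.

```bash
python3 -c "
from rig import robot
print(robot.job_done())"
```

```text
the job is handed in; nothing more can be done
None
```

The job is handed in at about 45 s of the 72 s allowed: the blue-capped block sits fully home in the well, the hold-down arm measures closed in its catch, and the selector stands sprung up at two dots; the judge's verdict was not shown.

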